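# Put the spray lacquer away in the yellow cabinet

## Task

Put the orange-capped spray can of lacquer away: swing the yellow cabinet's door open by its handle, set the can down upright in the empty upper rack on the inside of the door (do not drop it in), and close the door fully again without slamming it. Leave everything else on the bench where it is.

Things in the scene. Friction and masses are not known exactly. Their poses are not given: they have to be found in the camera images.
- door (a joint): opening angle of the cabinet's door, rad: 0 = shut against the cabinet, grows as the free edge swings out and away from the cabinet, stop at 1.9. Light friction hinge (about 0.2 N m), no spring or catch: it stays where it is left. It may start a little ajar (up to 0.12). Seen from above, opening turns the door clockwise about the hinge.
- door_hinge (a point): point on the door's upright hinge axis, 280 mm above the bench. Its axes turn with the door: x = from the door's outer face to its inner face (at 0 rad into the cabinet), y = along the door from free edge to hinge, z up. The yellow steel leaf is 240 mm wide (y from -4 to -244 mm from the hinge); outer face at x = -18 mm, inner face at x = -1 mm; its top is 313 mm above the bench.
- pull (a point): the door's handle: an upright dark steel D-shaped pull bar, 12 mm thick, near the free edge of the outer face. This point: grip point on the bar's axis, 278 mm above the bench, 38 mm off the outer face (x = -56, y = -218 mm from the hinge). The bar runs from 18 mm above it, where a 12 mm standoff along x leads to the door, to 78 mm below it. Axes as door_hinge.
- rack (a point): centre of the floor of the upper rack on the door's inner face, 148 mm above the bench: an open-topped steel tray. Axes as door_hinge. Inside 168 mm long (y) and 73 mm deep (x from -37 mm, the leaf, to +36 mm, the lip); lip and end cheeks are 4 mm thick and stand 46 mm above its floor. With the door shut the cabinet's top is over it; from 1.1 rad on it is free from above.
- cabinet: yellow steel cabinet, 240 wide (y), 200 deep (x), 320 mm high, fixed to the bench. Origin: centre of its underside; -x is its front (the door's side), +y the hinge's side. A fixed cardboard box, 75 x 150 x 45 mm high, stands on its top towards the back (x 12 to 88 mm). Inside are tins that are no part of the job; the door's lower rack holds two fixed cans.
- lacquer: the spray can to put away: black with a paper label and an orange cap, a straight cylinder 53 mm in diameter and 155 mm high, about 0.22 kg, standing on the bench. Origin: centre of its underside, z up.
- primer: another spray can, grey with a white cap, 53 mm in diameter, 155 mm high, loose: leave it. Origin: centre of its underside.
- glue: yellow glue bottle with a red cap, 60 mm in diameter, 170 mm high, loose: leave it. Origin: centre of its underside.
- coping_saw: coping saw lying flat: wooden handle and steel bow, about 290 x 120 x 28 mm, loose: leave it. Origin on the bench under the line of the blade; the handle points along -x (to -190 mm), the bow reaches to +y 114 mm.
- clamp: F-clamp lying flat: dark steel bar 300 mm long along x, orange jaws towards +y (to 90 mm), 24 mm high, loose: leave it. Origin on the bench under the bar's middle.
- offcut_a: pale wood offcut 140 x 70 x 35 mm, loose: leave it. Origin: centre of its underside.
- offcut_b: wood offcut 90 x 45 x 45 mm, loose: leave it. Origin: centre of its underside.
- sanding_block: cork sanding block 110 x 66 x 33 mm, loose: leave it. Origin: centre of its underside.
There are look-alikes about, which are no part of the job. Of the things that look like the lacquer, take the one that is farthest to the robot's left at the start.

How it is judged:
On the way, in this order (a step that is already met when the one before it is completed fails the run):
1. the door is being swung open by its handle: the fingers bear on the handle with the door past 0.3 rad (value of joint door above 0.3 rad and (contact force between the fingers and handle_top above 0.3 N or contact force between the fingers and handle_bar above 0.3 N or contact force between the fingers and handle_foot above 0.3 N)), for 0.1 s.
2. the can is lowered into the upper rack in the fingers: still held with its foot less than 20 mm above the rack's floor (x of lacquer in the frame of rack between -0.03 and 0.03 m and y of lacquer in the frame of rack between -0.075 and 0.075 m and z of lacquer in the frame of rack between -0.008 and 0.02 m and contact force between the fingers and lacquer above 0.3 N), for 0.1 s.
3. the lacquer can stands upright in the upper rack, let go (x of lacquer in the frame of rack between -0.03 and 0.03 m and y of lacquer in the frame of rack between -0.075 and 0.075 m and z of lacquer in the frame of rack between -0.008 and 0.008 m and angle between lacquer's own z axis and vertical below 0.15 rad and contact force between the fingers and lacquer below 0.1 N), for 0.2 s.
At the end, for the whole second after the job is handed in: The door is shut (joint door below 0.035 rad) and the lacquer can stands at rest (under 0.03 m/s) and upright (within 0.15 rad) on the floor of the upper door rack (its origin within 30 mm in x, 75 mm in y and 8 mm in z of the rack site) (value of joint door below 0.035 rad and linear speed of lacquer below 0.03 m/s and x of lacquer in the frame of rack between -0.03 and 0.03 m and y of lacquer in the frame of rack between -0.075 and 0.075 m and z of lacquer in the frame of rack between -0.008 and 0.008 m and angle between lacquer's own z axis and vertical below 0.15 rad); the robot touches nothing.
It fails at once if the door slams: it closes faster than 2 rad/s (velocity of joint door below -2 rad/s).
It fails at once if another thing on the bench is moved by more than 30 mm (distance of any of primer, glue, coping_saw, clamp, offcut_a, offcut_b, sanding_block from where it was at the start of the episode above 0.03 m).
It fails at once if the primer can or the glue bottle is knocked over (angle between any of primer, glue's own z axis and vertical above 0.4 rad).
It also fails if it takes over 72 s, if anything falls off the work surface, if the arm or the gripper's body presses on something with over 40 N, if the wrist force passes 120 N, or if a joint passes its speed limit or range.

## Robot

A 6-joint arm with a two-finger parallel gripper is mounted at the origin on the work surface. World frame = base frame: x ahead of the robot, y to its left, z up, the work surface at z = 0. Lengths are in m, angles in rad, forces in N, time in s.
With the tool pointing down it reaches from about 0.35 to 0.775 m from the base axis. Payload 5.5 kg.
Tool frame: the origin (TCP) lies at the very end of the fingers, on their centre line; the grasp point (between the pads) lies 19 mm behind it; z points along the fingers, y is the line along which they close (so a half turn about z gives the same grasp; the last joint's range is limited). The gripper opens to 85 mm and grips with 20 to 120 N. Pads are 22 mm wide; open, the fingers measure 114 mm over their backs; the gripper's body (76 mm by 85 mm) begins 54 mm behind the grasp point. The pads swing forward as they close: fully open they stand 13 mm farther back than shut.
Start: joints at [-1.369, 0.313, 0.046, 1.304, 0, 1.431], TCP at [0.193, -0.542, 0.231] pointing down, gripper open.
Joint ranges: [-2.76, 2.76], [-0.86, 1.69], [-1.03, 1.26], [-2.2, 2.34], [-1.47, 1.5], [-3.14, 3.14]. Speed limits (rad/s): [2.57, 2.57, 3.14, 3.14, 3.14, 3.14].

## Interface

Orientations are given as a unit quaternion [w, x, y, z].
In Python, from workcell import env, imaging, ticket gives the robot as it stands. The module is installed in compiled form; this text tells all that it offers.
- The arm moves only by the tool apply_moves, never from a script. Its argument "rows" is a list of rows, each an object with "xyz": the shift along the tool's x, y, z in mm, a list of three; "turn": the turn, a rotation vector about the tool's x, y, z in rad, a list of three; "grip": the opening, from 0 (shut) to 1 (fully open). A call has 1 to 12 rows; each row is the pose to reach, as a shift and turn from the pose commanded when the call began, along the tool's axes at that moment; what a row does not reach only later rows make up. A row lasts 1/12 s, in which the tool goes at most 41.7 mm and 7.16 degrees, less where a joint would pass 70% of its speed; a pose out of reach is approached as far as the arm can. A call with a gripper value outside its range is refused whole. The fingers move at their own pace and stop on an object; "force" is the grip in N (left out, the last holds). Time passes only in rows, so rows that repeat a pose let the fingers close. It gives the time, the measured TCP pose, the force, the opening and the grip force at its end, in the units of the state.
- env.get_state(): the state, without advancing time (a new reading comes with each control period).
- imaging.read_camera(name): name is "scene" or "side" or "wrist"; returns a dict with "color" (420x560x3 uint8, blue, green, red), "z_map" (420x560 float32, m along the optical axis (not along the pixel's ray), 0 where there is no reading), "camera_matrix" (3x3 intrinsics, pixels), "view" (4x4, takes a point from world to camera coordinates). Camera axes: x right, y down, z forward; pixel columns grow to the right and rows downward; lengths in m; the calibration is good to about 2 mm. A picture is of the moment at which its call begins.
- ticket.hand_in(): hands the job in; it is judged then, once.
The state is a dict: "clock": time; "joint_pos": joint angles; "qvel": joint speeds; "tau": joint torques, N m; "tcp_pos": TCP position; "orientation": TCP orientation; "wrist_force": force on the tool from outside, world axes, zero at the start; "ft_torque": the same for the moment, N m; "finger_gap": finger opening in m; "grip_force": force on a finger pad.
Only numpy, scipy, OpenCV 4.12 (cv2) and the standard library are available. Lean on these libraries where they do the work, as an engineer would, in place of code of your own. Each camera call takes 0.05 s, during which the arm holds its last target. There are 200 camera calls.

## Working session

There is one attempt and no reset: what is moved stays moved. The work goes in short steps, Python scripts to look and compute and a tool call to move; the robot and the scene stay as the last step left them, time stands still between calls to the robot, and variables do not carry over. Pictures are saved under pics/ and viewed, at most 10 in all, crops included, and the job is handed in when it is done.

Besides the shell and the picture viewer there is one more tool, called after "Emit:" as name([rows], argument=value, ...), one row to a line, values as JSON. apply_moves: Moves the arm, as the interface text tells. Its arguments: {"type":"object","properties":{"rows":{"type":"array"},"force":{"type":"number"}},"required":["rows"]}

```bash
mkdir -p pics; cat > h.py <<'E'
from workcell import env, imaging, ticket
import numpy as np, cv2
from scipy.spatial.transform import Rotation as R
def cam(n,save=None):
    c=imaging.read_camera(n)
    if save: cv2.imwrite('pics/'+save,c['color'])
    np.savez('/tmp/%s.npz'%n,**c); return c
def world(c,u,v,z=None):
    K=c['camera_matrix'];T=np.linalg.inv(c['view'])
    z=c['z_map'][int(v),int(u)] if z is None else z
    p=np.linalg.inv(K)@[u,v,1]*z
    return T[:3,:3]@p+T[:3,3]
def cloud(c):
    h,w=c['z_map'].shape;U,V=np.meshgrid(np.arange(w),np.arange(h))
    z=c['z_map'];P=(np.linalg.inv(c['camera_matrix'])@np.stack([U.ravel(),V.ravel(),np.ones(h*w)]))*z.ravel()
    T=np.linalg.inv(c['view']);return (T[:3,:3]@P+T[:3,3:]).T.reshape(h,w,3)
E
python3 - <<'E'
from h import *
a=cam('scene','scene0.png');b=cam('side','side0.png')
for c in(a,b):print(np.linalg.inv(c['view']).round(3),c['camera_matrix'][0])
s=env.get_state();print({k:np.round(v,3) for k,v in s.items()})
E
```

```text
[[-0.508  0.687 -0.519  1.398]
 [ 0.861  0.393 -0.322  0.41 ]
 [-0.017 -0.61  -0.792  1.439]
 [ 0.     0.     0.     1.   ]] [514.82667702   0.         273.00569153]
[[ 0.995 -0.056  0.083  0.451]
 [-0.1   -0.631  0.77  -1.15 ]
 [ 0.009 -0.774 -0.633  1.059]
 [ 0.     0.     0.     1.   ]] [466.5975946    0.         281.25158125]
{'clock': np.float64(0.1), 'joint_pos': array([-1.369,  0.314,  0.045,  1.304, -0.   ,  1.431]), 'qvel': array([-0.001, -0.003,  0.003,  0.001,  0.001, -0.001]), 'tau': array([ 3.0000e-03, -4.8172e+01,  2.9924e+01,  1.3000e-02, -0.0000e+00,
        0.0000e+00]), 'tcp_pos': array([ 0.193, -0.541,  0.23 ]), 'orientation': array([-0.001,  0.985,  0.17 , -0.   ]), 'wrist_force': array([0.582, 0.34 , 0.418]), 'ft_torque': array([ 0.044, -0.021, -0.033]), 'grip_force': np.float64(0.0), 'finger_gap': np.float64(0.085)}
```

View pics/scene0.png

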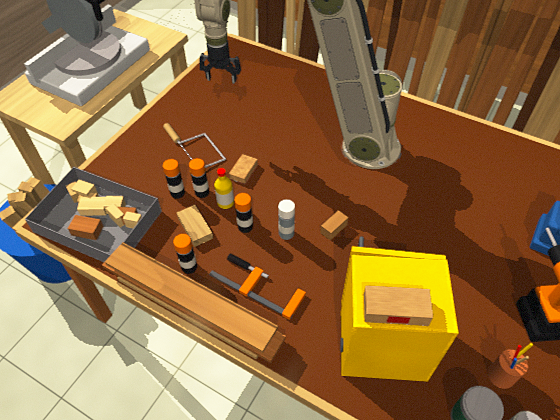

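View pics/side0.png

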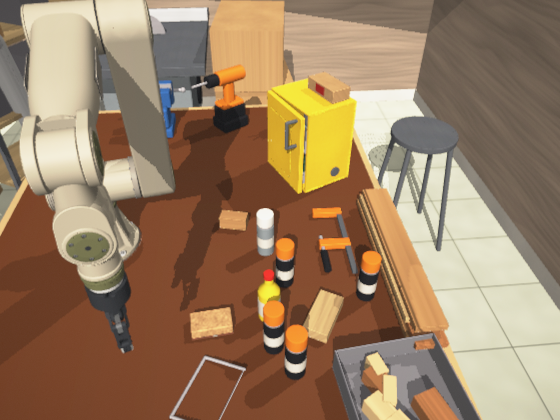

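```bash
python3 - <<'E'
from h import *
P={}
for n in('scene','side'):
    c=dict(np.load('/tmp/%s.npz'%n));P[n]=cloud(c);X=P[n]
    hsv=cv2.cvtColor(c['color'],cv2.COLOR_BGR2HSV)
    m=((X[...,2]>.147)&(X[...,2]<.163)&(X[...,1]<.35)).astype(np.uint8)
    k,l,s,ct=cv2.connectedComponentsWithStats(m)
    print(n)
    for i in range(1,k):
        if s[i,4]>25:
            q=X[l==i];(cx,cy),r=cv2.minEnclosingCircle(q[:,:2].astype(np.float32))
            print('top',ct[i].round(),s[i,4],np.round([cx,cy,r],3),q.mean(0).round(3),c['color'][l==i].mean(0).round())
    y=(hsv[...,0]>20)&(hsv[...,0]<34)&(hsv[...,1]>150)
    for lo,hi in((.305,.316),(.316,.326)):
        q=X[(X[...,2]>lo)&(X[...,2]<hi)&y&(X[...,0]>.2)&(X[...,1]>-.3)]
        if len(q)>10:
            r=cv2.minAreaRect(q[:,:2].astype(np.float32));print(lo,len(q),r,cv2.boxPoints(r).round(3).tolist())
    # dark things in front (handle)
    d=(c['color'].max(2)<110)&(X[...,2]>.19)&(X[...,2]<.31)&(X[...,0]>.3)&(X[...,1]>-.3)
    v,u=np.where(d);q=X[d]
    for i in range(0,len(q),max(1,len(q)//25)):print(u[i],v[i],q[i].round(3))
c=np.load('/tmp/side.npz')['color'];cv2.imwrite('pics/c1.png',cv2.resize(c[70:220,240:380],None,fx=4,fy=4,interpolation=2))
E
```

```text
scene
top [78. 22.] 142 [ 0.064 -1.43   0.142] [ 0.076 -1.401  0.155] [81. 84. 83.]
top [171. 165.] 154 [ 0.56  -0.513  0.028] [ 0.562 -0.512  0.155] [  0. 124. 236.]
top [197. 164.] 148 [ 0.512 -0.436  0.03 ] [ 0.515 -0.437  0.155] [  1. 126. 238.]
top [243. 200.] 180 [ 0.564 -0.221  0.029] [ 0.567 -0.218  0.155] [  0. 126. 240.]
top [287. 206.] 175 [ 0.519 -0.082  0.027] [ 0.521 -0.083  0.155] [227. 239. 242.]
top [182. 241.] 211 [ 0.794 -0.293  0.029] [ 0.794 -0.29   0.155] [  1. 128. 239.]
top [360. 355.] 64 [0.851 0.321 0.032] [0.85  0.322 0.155] [  0. 135. 182.]
0.305 1008 ((0.7107057571411133, 0.3497345745563507), (0.23283308744430542, 0.2419537752866745), 25.912744522094727) [[0.5529999732971191, 0.40799999237060547], [0.6589999794960022, 0.1899999976158142], [0.8679999709129333, 0.2919999957084656], [0.7630000114440918, 0.5090000033378601]]
0.316 4576 ((0.7119970917701721, 0.34992527961730957), (0.22890569269657135, 0.24131640791893005), 26.162147521972656) [[0.5559999942779541, 0.40799999237060547], [0.6620000004768372, 0.19099999964237213], [0.8679999709129333, 0.291999995
[... 2087 characters left out ...]
]
465 0 [1.946 1.867 0.191]
487 2 [1.963 1.619 0.249]
505 4 [1.956 1.411 0.297]
503 7 [1.954 1.418 0.279]
488 11 [1.955 1.567 0.213]
488 14 [1.957 1.561 0.198]
505 16 [1.953 1.369 0.246]
518 18 [1.949 1.237 0.277]
526 20 [1.957 1.174 0.286]
535 22 [1.958 1.096 0.301]
503 25 [1.961 1.376 0.195]
516 27 [1.945 1.222 0.235]
526 29 [1.949 1.137 0.253]
535 31 [1.957 1.07  0.265]
543 33 [1.958 1.005 0.278]
550 35 [1.951 0.939 0.291]
523 38 [1.958 1.151 0.202]
547 40 [1.962 0.963 0.259]
550 43 [1.956 0.926 0.258]
535 47 [1.954 1.022 0.202]
554 50 [1.949 0.87  0.245]
545 55 [1.951 0.922 0.201]
556 62 [1.961 0.841 0.198]
216 79 [0.372 0.671 0.247]
207 87 [0.333 0.67  0.214]
287 149 [0.613 0.193 0.199]
```

View pics/c1.png

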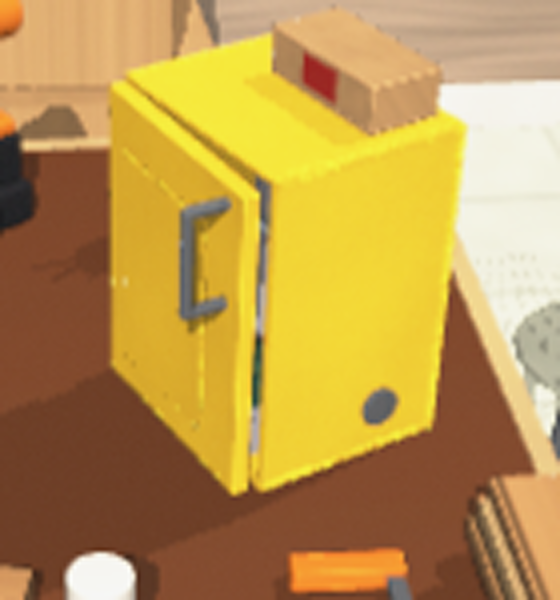

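```bash
python3 - <<'E'
from h import *
c=dict(np.load('/tmp/side.npz'));X=cloud(c)
def fit(poly):
    m=np.zeros(c['z_map'].shape,np.uint8);cv2.fillPoly(m,[np.array(poly)],1)
    q=X[(m>0)&(c['z_map']>0)][:,:2].astype(np.float32)
    vx,vy,x,y=cv2.fitLine(q,cv2.DIST_HUBER,0,.005,.01).ravel();r=(q-[x,y])@[-vy,vx]
    return len(q),np.round([vx,vy,x,y,np.degrees(np.arctan2(vy,vx)),np.median(abs(r))],4)
print('door',fit([(270,105),(283,112),(283,155),(270,155)]),fit([(270,105),(284,112),(298,125),(298,183),(284,170),(270,156)]))
print('side',fit([(309,122),(350,106),(345,170),(306,185)]))
s=dict(np.load('/tmp/scene.npz'));Y=cloud(s)
for n,Z,cc in(('scene',Y,s),('side',X,c)):
    q=Z[(Z[...,2]>.31955)&(Z[...,2]<.3206)&(Z[...,0]>.5)&(Z[...,0]<.95)&(Z[...,1]>.15)&(Z[...,1]<.6)]
    r=cv2.minAreaRect(q[:,:2].astype(np.float32));print(n,len(q),r)
    d=(cc['color'].max(2)<130)&(Z[...,2]>.19)&(Z[...,2]<.31)&(Z[...,0]>.55)&(Z[...,0]<.66)&(Z[...,1]>.1)&(Z[...,1]<.3)
    q=Z[d];print(len(q),q[np.argsort(q[:,2])][::max(1,len(q)//14)].round(3).tolist())
E
```

```text
door (661, array([ 3.80700e-01, -9.24700e-01,  5.89700e-01,  3.42700e-01,
       -6.76233e+01,  1.30000e-03], dtype=float32)) (1653, array([ 3.92800e-01, -9.19600e-01,  6.04600e-01,  3.09900e-01,
       -6.68723e+01,  1.50000e-03], dtype=float32))
side (2570, array([8.9590e-01, 4.4420e-01, 7.6400e-01, 2.4320e-01, 2.6372e+01,
       1.7000e-03], dtype=float32))
scene 843 ((0.7158677577972412, 0.35145843029022217), (0.21723927557468414, 0.23994888365268707), 26.289737701416016)
47 [[0.616, 0.198, 0.262], [0.615, 0.196, 0.269], [0.616, 0.195, 0.285], [0.621, 0.198, 0.298], [0.636, 0.205, 0.299], [0.62, 0.207, 0.299], [0.621, 0.201, 0.3], [0.611, 0.199, 0.3], [0.628, 0.202, 0.301], [0.63, 0.211, 0.301], [0.616, 0.199, 0.301], [0.619, 0.2, 0.302], [0.639, 0.212, 0.303], [0.618, 0.205, 0.303], [0.637, 0.211, 0.305], [0.635, 0.204, 0.306]]
side 267 ((0.7200171947479248, 0.3530294895172119), (0.20394116640090942, 0.24478386342525482), 26.110013961791992)
140 [[0.635, 0.21, 0.195], [0.62, 0.196, 0.201], [0.627, 0.203, 0.204], [0.606, 0.198, 0.209], [0.612, 0.192, 0.224], [0.612, 0.19, 0.237], [0.612, 0.197, 0.244], [0.615, 0.192, 0.255], [0.612, 0.196, 0.264], [0.616, 0.2, 0.269], [0.611, 0.195, 0.28], [0.611, 0.194, 0.288], [0.632, 0.207, 0.295], [0.635, 0.201, 0.298]]
```

```bash
cat >> h.py <<'E'
def Rd(yaw):
    x=np.array([np.cos(yaw),np.sin(yaw),0]);z=np.array([0,0,-1.]);return np.stack([x,np.cross(z,x),z],1)
def to(ps,start=None):
    """ps: list of (x,y,z,yaw) ; prints shift mm/turn from start (R,p) or present pose"""
    s=env.get_state();w=s['orientation'];R0=R.from_quat(np.r_[w[1:],w[0]]).as_matrix();p0=s['tcp_pos']
    if start: p0=np.array(start[:3]);R0=Rd(start[3])
    for p in ps: print((R0.T@(np.array(p[:3])-p0)*1000).round(1).tolist(),R.from_matrix(R0.T@Rd(p[3])).as_rotvec().round(3).tolist())
HX=np.array([.580,.422]);YC=.459
def door(px,py,th):
    a=YC-th;x=np.array([np.cos(a),np.sin(a)]);y=np.array([-np.sin(a),np.cos(a)]);return HX+px*x+py*y
E
python3 -c "
from h import *
to([(.42,-.15,.36,1.742)]);to([(.60,.185,.36,3.14)],(.42,-.15,.36,1.742));print(door(-.056,-.218,.06))"
```

```text
[345.4, -292.6, -129.0] [-0.001, -0.001, -1.4]
[299.4, 234.4, 0.0] [0.0, 0.0, -1.398]
[0.61309117 0.19936807]
```

Emit:
apply_moves([
  {"xyz":[0,0,-40],"turn":[0,0,-0.1],"grip":1},
  {"xyz":[345,-293,-129],"turn":[0,0,-1.4],"grip":1},
  {"xyz":[345,-293,-129],"turn":[0,0,-1.4],"grip":1},
  {"xyz":[345,-293,-129],"turn":[0,0,-1.4],"grip":1},
  {"xyz":[345,-293,-129],"turn":[0,0,-1.4],"grip":1},
  {"xyz":[345,-293,-129],"turn":[0,0,-1.4],"grip":1},
  {"xyz":[345,-293,-129],"turn":[0,0,-1.4],"grip":1},
  {"xyz":[345,-293,-129],"turn":[0,0,-1.4],"grip":1},
  {"xyz":[345,-293,-129],"turn":[0,0,-1.4],"grip":1},
  {"xyz":[345,-293,-129],"turn":[0,0,-1.4],"grip":1},
  {"xyz":[345,-293,-129],"turn":[0,0,-1.4],"grip":1},
  {"xyz":[345,-293,-129],"turn":[0,0,-1.4],"grip":1},
])

```text
clock: 1.1
tcp_pos: [0.4184, -0.1506, 0.36]
orientation: [-0.0, 0.642, 0.767, -0.0]
wrist_force: [0.3, -0.8, 0.5]
finger_gap: 0.0854
grip_force: 0.0
```

```bash
python3 -c "
from h import *
s=env.get_state();print(s['joint_pos'],s['tcp_pos'])
to([(.42,-.15,.36,1.742),(.60,.185,.36,3.14)])"
```

```text
[-5.26207152e-01  5.25138488e-02  3.81407204e-02  1.55648320e+00
 -8.77684178e-05  8.68161647e-01] [ 0.41843515 -0.15055588  0.35999389]
[0.3, 1.6, -0.0] [-0.0, 0.0, 0.005]
[298.5, 237.6, -0.0] [-0.0, -0.0, -1.393]
```

Emit:
apply_moves([
  {"xyz":[298,236,0],"turn":[0,0,-1.4],"grip":1},
  {"xyz":[298,236,0],"turn":[0,0,-1.4],"grip":1},
  {"xyz":[298,236,0],"turn":[0,0,-1.4],"grip":1},
  {"xyz":[298,236,0],"turn":[0,0,-1.4],"grip":1},
  {"xyz":[298,236,0],"turn":[0,0,-1.4],"grip":1},
  {"xyz":[298,236,0],"turn":[0,0,-1.4],"grip":1},
  {"xyz":[298,236,0],"turn":[0,0,-1.4],"grip":1},
  {"xyz":[298,236,0],"turn":[0,0,-1.4],"grip":1},
  {"xyz":[298,236,0],"turn":[0,0,-1.4],"grip":1},
  {"xyz":[298,236,0],"turn":[0,0,-1.4],"grip":1},
  {"xyz":[298,236,0],"turn":[0,0,-1.4],"grip":1},
  {"xyz":[298,236,0],"turn":[0,0,-1.4],"grip":1},
])

```text
clock: 2.1
tcp_pos: [0.6001, 0.1826, 0.358]
orientation: [-0.001, -0.004, 1.0, -0.0]
wrist_force: [-0.1, -1.0, 0.0]
finger_gap: 0.0854
grip_force: 0.0
```

```bash
python3 -c "
from h import *
c=cam('wrist');X=cloud(c)
m=(c['color'].max(2)<130)&(X[...,2]>.28)&(X[...,2]<.307)&(X[...,0]>.57)&(X[...,0]<.67)&(X[...,1]>.14)&(X[...,1]<.26)
v,u=np.where(m);im=c['color'].copy();im[m]=(255,0,255);cv2.imwrite('pics/w1.png',im)
q=X[m];print(len(q),q.min(0),q.max(0));print(q[::max(1,len(q)//12)].round(3).tolist());print(cv2.minAreaRect(q[:,:2].astype(np.float32)))
s=env.get_state();print(s['joint_pos'],s['tcp_pos'])
"
```

```text
736 [0.60494626 0.1966067  0.28003651] [0.64698092 0.25396437 0.30692852]
[[0.606, 0.201, 0.28], [0.606, 0.202, 0.289], [0.607, 0.207, 0.289], [0.609, 0.197, 0.292], [0.608, 0.208, 0.298], [0.612, 0.206, 0.301], [0.617, 0.208, 0.302], [0.622, 0.209, 0.302], [0.627, 0.211, 0.302], [0.632, 0.216, 0.301], [0.633, 0.249, 0.307], [0.642, 0.21, 0.3], [0.645, 0.219, 0.301]]
((0.619494616985321, 0.22469989955425262), (0.044659290462732315, 0.04496639966964722), 22.950719833374023)
[ 1.66803674e-01  4.40591158e-01  5.42152302e-01  1.67457338e+00
 -1.56484026e-04  1.62170957e-01] [0.59999694 0.1820987  0.35831551]
```

View pics/w1.png

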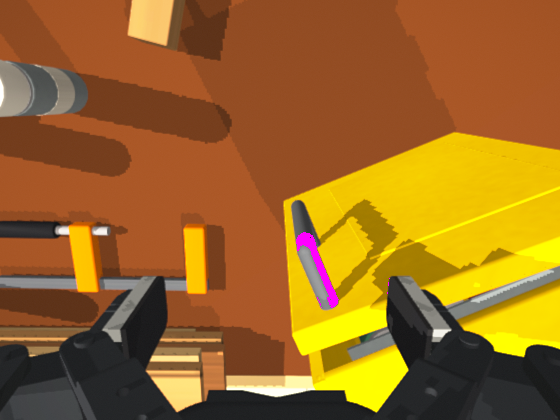

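```bash
python3 -c "
from h import *
to([(.613,.202,.335,3.54),(.613,.202,.262,3.54)])"
```

```text
[-13.1, 19.9, 23.3] [-0.0, -0.002, -0.394]
[-13.3, 19.9, 96.3] [-0.0, -0.002, -0.394]
```

Emit:
apply_moves([
  {"xyz":[-13,20,23],"turn":[0,0,-0.394],"grip":1},
  {"xyz":[-13,20,23],"turn":[0,0,-0.394],"grip":1},
  {"xyz":[-13,20,23],"turn":[0,0,-0.394],"grip":1},
  {"xyz":[-13,20,23],"turn":[0,0,-0.394],"grip":1},
  {"xyz":[-13,20,45],"turn":[0,0,-0.394],"grip":1},
  {"xyz":[-13,20,65],"turn":[0,0,-0.394],"grip":1},
  {"xyz":[-13,20,85],"turn":[0,0,-0.394],"grip":1},
  {"xyz":[-13,20,96],"turn":[0,0,-0.394],"grip":1},
  {"xyz":[-13,20,96],"turn":[0,0,-0.394],"grip":0},
  {"xyz":[-13,20,96],"turn":[0,0,-0.394],"grip":0},
  {"xyz":[-13,20,96],"turn":[0,0,-0.394],"grip":0},
  {"xyz":[-13,20,96],"turn":[0,0,-0.394],"grip":0},
], force=25)

```text
clock: 3.15
tcp_pos: [0.6136, 0.2012, 0.2653]
orientation: [0.001, -0.195, 0.981, -0.0]
wrist_force: [0.3, 0.4, 0.2]
finger_gap: 0.0387
grip_force: 0.0
```

Emit:
apply_moves([
  {"xyz":[0,0,0],"turn":[0,0,0],"grip":0},
  {"xyz":[0,0,0],"turn":[0,0,0],"grip":0},
  {"xyz":[0,0,0],"turn":[0,0,0],"grip":0},
])

```text
clock: 3.4
tcp_pos: [0.6134, 0.2013, 0.2647]
orientation: [0.001, -0.196, 0.981, -0.0]
wrist_force: [0.1, 0.2, 3.1]
finger_gap: 0.0119
grip_force: 24.4
```

```bash
python3 -c "
from h import *
s=env.get_state();print(s['tcp_pos'],s['wrist_force'],s['finger_gap'],s['grip_force'])
st=(.613,.202,.262,3.54)
d=door(-.056,-.218,.06)
to([(*(door(-.056,-.218,.06+t)-d+st[:2]),.262,3.54-t) for t in np.arange(.06,.721,.06)],st)
st=(*(door(-.056,-.218,.78)-d+st[:2]),.262,3.54-.72);print(st)
to([(*(door(-.056,-.218,.06+t)-d+[.613,.202]),.262,3.54-t) for t in np.arange(.78,1.441,.06)],st)
"
```

```text
[0.61339306 0.20132263 0.26466313] [0.12014201 0.24335606 3.05682343] 0.011924098560543526 24.41007748246193
[13.0, 3.7, 0.0] [0.0, 0.0, 0.06]
[25.7, 8.3, 0.0] [0.0, 0.0, 0.12]
[38.1, 13.5, 0.0] [0.0, 0.0, 0.18]
[50.2, 19.5, 0.0] [0.0, 0.0, 0.24]
[61.9, 26.2, 0.0] [0.0, 0.0, 0.3]
[73.2, 33.7, 0.0] [0.0, 0.0, 0.36]
[84.0, 41.7, 0.0] [0.0, 0.0, 0.42]
[94.4, 50.4, 0.0] [0.0, 0.0, 0.48]
[104.1, 59.7, 0.0] [0.0, 0.0, 0.54]
[113.4, 69.6, 0.0] [0.0, 0.0, 0.6]
[121.9, 80.0, 0.0] [0.0, 0.0, 0.66]
[129.9, 91.0, 0.0] [0.0, 0.0, 0.72]
(np.float64(0.45798688206174476), np.float64(0.23543615992462522), 0.262, 2.8200000000000003)
[13.0, 3.7, 0.0] [0.0, 0.0, 0.06]
[25.7, 8.3, 0.0] [0.0, 0.0, 0.12]
[38.1, 13.5, 0.0] [0.0, 0.0, 0.18]
[50.2, 19.5, 0.0] [0.0, 0.0, 0.24]
[61.9, 26.2, 0.0] [0.0, 0.0, 0.3]
[73.2, 33.7, 0.0] [0.0, 0.0, 0.36]
[84.0, 41.7, 0.0] [0.0, 0.0, 0.42]
[94.4, 50.4, 0.0] [0.0, 0.0, 0.48]
[104.1, 59.7, 0.0] [0.0, 0.0, 0.54]
[113.4, 69.6, 0.0] [0.0, 0.0, 0.6]
[121.9, 80.0, 0.0] [0.0, 0.0, 0.66]
[129.9, 91.0, 0.0] [0.0, 0.0, 0.72]
```

Gripped (gap 12 mm = bar). Swing the first half.

Emit:
apply_moves([
  {"xyz":[13,3.7,0],"turn":[0,0,0.06],"grip":0},
  {"xyz":[25.7,8.3,0],"turn":[0,0,0.12],"grip":0},
  {"xyz":[38.1,13.5,0],"turn":[0,0,0.18],"grip":0},
  {"xyz":[50.2,19.5,0],"turn":[0,0,0.24],"grip":0},
  {"xyz":[61.9,26.2,0],"turn":[0,0,0.3],"grip":0},
  {"xyz":[73.2,33.7,0],"turn":[0,0,0.36],"grip":0},
  {"xyz":[84,41.7,0],"turn":[0,0,0.42],"grip":0},
  {"xyz":[94.4,50.4,0],"turn":[0,0,0.48],"grip":0},
  {"xyz":[104.1,59.7,0],"turn":[0,0,0.54],"grip":0},
  {"xyz":[113.4,69.6,0],"turn":[0,0,0.6],"grip":0},
  {"xyz":[121.9,80,0],"turn":[0,0,0.66],"grip":0},
  {"xyz":[129.9,91,0],"turn":[0,0,0.72],"grip":0},
])

```text
clock: 4.4
tcp_pos: [0.4571, 0.2337, 0.2646]
orientation: [0.001, 0.164, 0.986, -0.002]
wrist_force: [-2.5, -6.0, 5.9]
finger_gap: 0.0115
grip_force: 25.1
```

Emit:
apply_moves([
  {"xyz":[13,3.7,0],"turn":[0,0,0.06],"grip":0},
  {"xyz":[25.7,8.3,0],"turn":[0,0,0.12],"grip":0},
  {"xyz":[38.1,13.5,0],"turn":[0,0,0.18],"grip":0},
  {"xyz":[50.2,19.5,0],"turn":[0,0,0.24],"grip":0},
  {"xyz":[61.9,26.2,0],"turn":[0,0,0.3],"grip":0},
  {"xyz":[73.2,33.7,0],"turn":[0,0,0.36],"grip":0},
  {"xyz":[84,41.7,0],"turn":[0,0,0.42],"grip":0},
  {"xyz":[94.4,50.4,0],"turn":[0,0,0.48],"grip":0},
  {"xyz":[104.1,59.7,0],"turn":[0,0,0.54],"grip":0},
  {"xyz":[113.4,69.6,0],"turn":[0,0,0.6],"grip":0},
  {"xyz":[121.9,80,0],"turn":[0,0,0.66],"grip":0},
  {"xyz":[129.9,91,0],"turn":[0,0,0.72],"grip":0},
])

```text
clock: 5.4
tcp_pos: [0.3616, 0.3624, 0.2646]
orientation: [-0.001, 0.501, 0.866, -0.002]
wrist_force: [-7.1, -3.8, 7.1]
finger_gap: 0.0114
grip_force: 25.4
```

Emit:
apply_moves([
  {"xyz":[0,0,0],"turn":[0,0,0],"grip":0.6},
  {"xyz":[0,0,0],"turn":[0,0,0],"grip":0.6},
  {"xyz":[0,0,0],"turn":[0,0,0],"grip":0.6},
  {"xyz":[0,0,0],"turn":[0,0,0],"grip":0.6},
  {"xyz":[0,0,-30],"turn":[0,0,0],"grip":0.6},
  {"xyz":[0,0,-65],"turn":[0,0,0],"grip":1},
  {"xyz":[0,0,-100],"turn":[0,0,0],"grip":1},
  {"xyz":[0,0,-120],"turn":[0,0,0],"grip":1},
])

```text
clock: 6.07
tcp_pos: [0.3649, 0.3628, 0.3873]
orientation: [0.001, 0.5, 0.866, 0.002]
wrist_force: [1.0, 0.2, 0.6]
finger_gap: 0.0843
grip_force: 0.0
```

```bash
python3 -c "
from h import *
s=env.get_state();print(s['tcp_pos'],s['joint_pos'])
to([(.563,-.222,.30,2.1),(.42,0,.38,2.1)])"
```

```text
[0.36485696 0.36280985 0.38729485] [ 6.26590132e-01  1.98939419e-01  2.74905856e-01  1.64285444e+00
 -1.98389718e-04  1.67308782e+00]
[-605.5, -121.6, 86.7] [0.004, -0.0, -0.005]
[-341.7, -133.9, 6.7] [0.004, -0.0, -0.005]
```

Emit:
apply_moves([
  {"xyz":[-605,-122,0],"turn":[0,0,0],"grip":1},
  {"xyz":[-605,-122,0],"turn":[0,0,0],"grip":1},
  {"xyz":[-605,-122,0],"turn":[0,0,0],"grip":1},
  {"xyz":[-605,-122,0],"turn":[0,0,0],"grip":1},
  {"xyz":[-605,-122,0],"turn":[0,0,0],"grip":1},
  {"xyz":[-605,-122,0],"turn":[0,0,0],"grip":1},
  {"xyz":[-605,-122,0],"turn":[0,0,0],"grip":1},
  {"xyz":[-605,-122,0],"turn":[0,0,0],"grip":1},
  {"xyz":[-605,-122,50],"turn":[0,0,0],"grip":1},
  {"xyz":[-605,-122,87],"turn":[0,0,0],"grip":1},
  {"xyz":[-605,-122,87],"turn":[0,0,0],"grip":1},
  {"xyz":[-605,-122,87],"turn":[0,0,0],"grip":1},
])

```text
clock: 7.07
tcp_pos: [0.5222, -0.1069, 0.3371]
orientation: [0.001, 0.5, 0.866, 0.0]
wrist_force: [0.7, -0.4, 0.6]
finger_gap: 0.0853
grip_force: 0.0
```

Emit:
apply_moves([
  {"xyz":[-120,-24,0],"turn":[0,0,0],"grip":1},
  {"xyz":[-120,-24,0],"turn":[0,0,0],"grip":1},
  {"xyz":[-120,-24,0],"turn":[0,0,0],"grip":1},
  {"xyz":[-120,-24,0],"turn":[0,0,0],"grip":1},
])

```text
clock: 7.4
tcp_pos: [0.5624, -0.2274, 0.3345]
orientation: [-0.0, 0.502, 0.865, -0.001]
wrist_force: [-0.6, 1.3, -1.4]
finger_gap: 0.0853
grip_force: 0.0
```

```bash
python3 - <<'E'
from h import *
c=cam('wrist');X=cloud(c);s=cam('side','side1.png');Y=cloud(s)
m=(X[...,2]>.14)&(X[...,2]<.165)&(np.hypot(X[...,0]-.563,X[...,1]+.222)<.06)
q=X[m][:,:2].astype(np.float32);print(len(q),cv2.minEnclosingCircle(q),q.mean(0))
to([(.563,-.222,.23,2.1),(.563,-.222,.12,2.1)])
b=s['color'];cv2.imwrite('pics/c2.png',cv2.resize(b[60:260,180:400],None,fx=3.6,fy=3,interpolation=2))
E
```

```text
2714 ((0.5633472800254822, -0.21826542913913727), 0.02630581334233284) [ 0.5625406  -0.21676606]
[-1.0, 1.8, 106.0] [-0.001, -0.002, -0.008]
[-1.2, 2.0, 216.0] [-0.001, -0.002, -0.008]
```

View pics/c2.png

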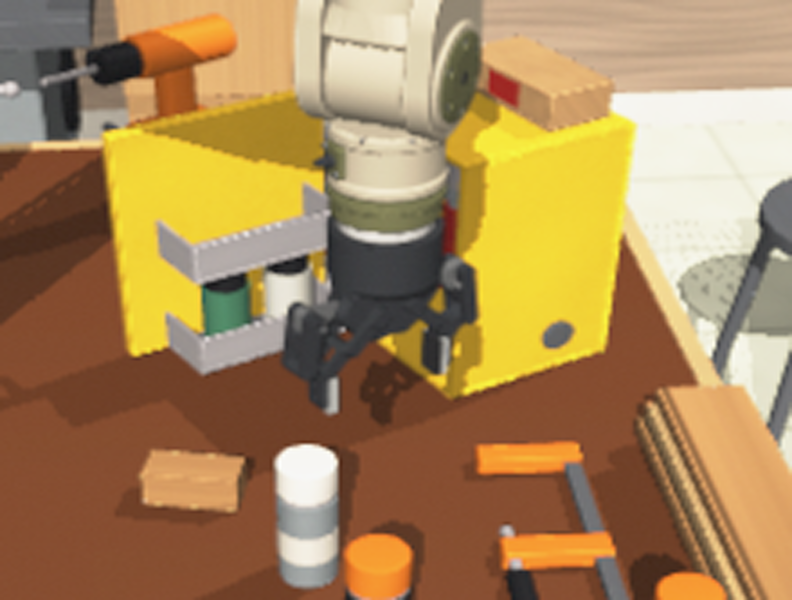

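```bash
python3 - <<'E'
from h import *
c=dict(np.load('/tmp/side.npz'));X=cloud(c)
def fit(poly):
    m=np.zeros(c['z_map'].shape,np.uint8);cv2.fillPoly(m,[np.array(poly)],1)
    q=X[(m>0)&(c['z_map']>0)];f=q[:,:2].astype(np.float32)
    vx,vy,x,y=cv2.fitLine(f,cv2.DIST_HUBER,0,.005,.01).ravel();return len(q),np.round([vx,vy,x,y,np.arctan2(vy,vx)],4),q[:,2].min(),q[:,2].max()
print('inner',fit([(215,110),(250,104),(262,112),(262,120),(240,128),(217,125)]))
print('lip',fit([(236,147),(268,138),(268,142),(237,151)]))
v,u=np.where((X[...,2]>.18)&(X[...,2]<.2)&(X[...,0]>.35)&(X[...,0]<.6)&(X[...,1]>.22)&(X[...,1]<.36)&(c['color'].max(2)<215)&(abs(c['color'][...,0].astype(int)-c['color'][...,2])<40))
q=X[v,u];i=np.argsort(u);print(np.c_[u,v,q.round(3)][i][::max(1,len(i)//25)].tolist())
for t in(1.45,1.5,1.55):print(t,door(.036,-.124,t),door(.076,-.208,t),door(-.001,-.244,t),YC-t+np.pi/2)
E
```

```text
inner (890, array([0.8865, 0.4627, 0.4544, 0.3603, 0.481 ], dtype=float32), np.float64(0.18893449407014917), np.float64(0.2931590108106197))
lip (165, array([0.889 , 0.4579, 0.4909, 0.2921, 0.4756], dtype=float32), np.float64(0.14351447720120136), np.float64(0.1764827146634761))
[[224.0, 134.0, 0.399, 0.322, 0.193], [225.0, 137.0, 0.402, 0.317, 0.183], [227.0, 137.0, 0.41, 0.301, 0.192], [229.0, 140.0, 0.416, 0.292, 0.185], [231.0, 143.0, 0.423, 0.277, 0.181], [233.0, 143.0, 0.43, 0.262, 0.19], [234.0, 144.0, 0.433, 0.258, 0.189], [236.0, 143.0, 0.44, 0.266, 0.188], [237.0, 141.0, 0.444, 0.271, 0.193], [239.0, 142.0, 0.451, 0.267, 0.19], [241.0, 141.0, 0.458, 0.274, 0.19], [243.0, 141.0, 0.465, 0.275, 0.189], [244.0, 140.0, 0.469, 0.28, 0.19], [246.0, 140.0, 0.476, 0.29, 0.183], [248.0, 139.0, 0.484, 0.29, 0.187], [250.0, 138.0, 0.491, 0.294, 0.188], [251.0, 138.0, 0.495, 0.295, 0.187], [253.0, 137.0, 0.502, 0.296, 0.19], [254.0, 137.0, 0.506, 0.301, 0.187], [256.0, 138.0, 0.513, 0.303, 0.181], [257.0, 137.0, 0.517, 0.308, 0.182], [259.0, 135.0, 0.524, 0.31, 0.189], [261.0, 133.0, 0.532, 0.323, 0.19], [262.0, 134.0, 0.535, 0.316, 0.189], [264.0, 134.0, 0.543, 0.319, 0.187], [266.0, 134.0, 0.55, 0.322, 0.185], [267.0, 133.0, 0.554, 0.326, 0.187], [268.0, 134.0, 0.558, 0.325, 0.183], [270.0, 130.0, 0.567, 0.345, 0.188]]
1.45 [0.49598752 0.32394949] [0.44762943 0.24446682] [0.37532803 0.28916031] 0.5797963267948967
1.5 [0.49119203 0.3282709 ] [0.43892189 0.25130446] [0.3689446  0.29955566] 0.5297963267948966
1.55 [0.48661852 0.33282658] [0.43056698 0.25856875] [0.3630887  0.31025705] 0.4797963267948966
```

Emit:
apply_moves([
  {"xyz":[0,-5,40],"turn":[0,0,0],"grip":1},
  {"xyz":[0,-5,80],"turn":[0,0,0],"grip":1},
  {"xyz":[0,-5,115],"turn":[0,0,0],"grip":1},
  {"xyz":[0,-5,115],"turn":[0,0,0],"grip":1},
])

```text
clock: 7.83
tcp_pos: [0.5519, -0.2187, 0.2147]
orientation: [-0.007, 0.499, 0.867, -0.0]
wrist_force: [-0.3, 1.0, -1.6]
finger_gap: 0.0855
grip_force: 0.0
```

```bash
python3 -c "
from h import *
c=cam('wrist','w2.png')
s=env.get_state();print(s['tcp_pos'],s['joint_pos'])
to([(.563,-.220,.12,2.094)])"
```

```text
[ 0.55386799 -0.21973055  0.21917058] [-5.12371692e-01  3.65169387e-01  9.02403364e-02  1.30474367e+00
  5.90961820e-05  5.32333121e-01]
[-5.6, 8.2, 99.1] [-0.004, -0.008, 0.003]
```

Emit:
apply_moves([
  {"xyz":[-6,8,0],"turn":[0,0,0],"grip":1},
  {"xyz":[-6,8,0],"turn":[0,0,0],"grip":1},
  {"xyz":[-6,8,0],"turn":[0,0,0],"grip":1},
  {"xyz":[-6,8,0],"turn":[0,0,0],"grip":1},
], force=40)

```text
clock: 8.22
tcp_pos: [0.5679, -0.2237, 0.2251]
orientation: [0.002, 0.499, 0.867, -0.0]
wrist_force: [0.7, -0.3, -1.1]
finger_gap: 0.0854
grip_force: 0.0
```

```bash
python3 -c "
from h import *
to([(.563,-.220,.12,2.094)]);print(env.get_state()['tcp_pos'])"
```

```text
[6.1, -2.6, 105.0] [0.002, 0.003, 0.002]
[ 0.56793317 -0.22374586  0.22505404]
```

View pics/w2.png

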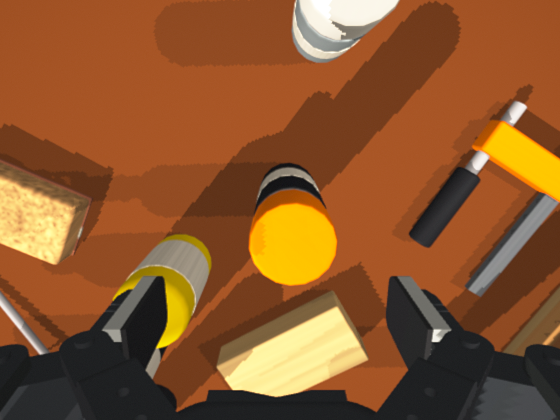

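Emit:
apply_moves([
  {"xyz":[6,-3,20],"turn":[0,0,0],"grip":1},
  {"xyz":[6,-3,45],"turn":[0,0,0],"grip":1},
  {"xyz":[6,-3,70],"turn":[0,0,0],"grip":1},
  {"xyz":[6,-3,90],"turn":[0,0,0],"grip":1},
  {"xyz":[6,-3,105],"turn":[0,0,0],"grip":1},
  {"xyz":[6,-3,105],"turn":[0,0,0],"grip":1},
  {"xyz":[6,-3,105],"turn":[0,0,0],"grip":1},
], force=40)

```text
clock: 8.8
tcp_pos: [0.5612, -0.2198, 0.1179]
orientation: [-0.0, 0.499, 0.866, -0.0]
wrist_force: [-0.1, 0.9, 0.5]
finger_gap: 0.0856
grip_force: 0.0
```

```bash
python3 -c "
from h import *
to([(.563,-.220,.12,2.094)]);print(env.get_state()['tcp_pos'])"
```

```text
[-1.1, 1.5, -2.1] [-0.0, -0.0, 0.002]
[ 0.56117824 -0.21977782  0.11793709]
```

Emit:
apply_moves([
  {"xyz":[-1,2,-2],"turn":[0,0,0],"grip":1},
  {"xyz":[-1,2,-2],"turn":[0,0,0],"grip":0.3},
  {"xyz":[-1,2,-2],"turn":[0,0,0],"grip":0.3},
  {"xyz":[-1,2,-2],"turn":[0,0,0],"grip":0.3},
  {"xyz":[-1,2,-2],"turn":[0,0,0],"grip":0.3},
  {"xyz":[-1,2,-2],"turn":[0,0,0],"grip":0.3},
  {"xyz":[-1,2,-2],"turn":[0,0,0],"grip":0.3},
], force=40)

```text
clock: 9.38
tcp_pos: [0.5643, -0.2203, 0.121]
orientation: [0.001, 0.499, 0.866, -0.0]
wrist_force: [-1.2, -0.2, 5.9]
finger_gap: 0.052
grip_force: 41.6
```

```bash
python3 -c "
from h import *
s=env.get_state();print(s['tcp_pos'],s['finger_gap'],s['grip_force'])
z=s['tcp_pos'][2]
to([(.563,-.220,z+.25,2.094),(.487,.18,z+.25,2.05)])"
```

```text
[ 0.56432852 -0.22031895  0.12100612] 0.05199743699867879 41.56362533569336
[0.3, -0.7, -250.0] [0.001, 0.002, 0.002]
[384.6, 133.9, -250.8] [0.001, 0.002, 0.046]
```

Emit:
apply_moves([
  {"xyz":[0,0,-10],"turn":[0,0,0],"grip":0.3},
  {"xyz":[0,0,-35],"turn":[0,0,0],"grip":0.3},
  {"xyz":[0,0,-70],"turn":[0,0,0],"grip":0.3},
  {"xyz":[0,0,-105],"turn":[0,0,0],"grip":0.3},
  {"xyz":[0,0,-140],"turn":[0,0,0],"grip":0.3},
  {"xyz":[0,0,-175],"turn":[0,0,0],"grip":0.3},
  {"xyz":[0,0,-210],"turn":[0,0,0],"grip":0.3},
  {"xyz":[20,8,-235],"turn":[0,0,0],"grip":0.3},
  {"xyz":[45,17,-250],"turn":[0,0,0.01],"grip":0.3},
  {"xyz":[75,27,-250],"turn":[0,0,0.02],"grip":0.3},
  {"xyz":[105,37,-250],"turn":[0,0,0.03],"grip":0.3},
  {"xyz":[135,47,-250],"turn":[0,0,0.046],"grip":0.3},
])

```text
clock: 10.38
tcp_pos: [0.536, -0.0782, 0.37]
orientation: [0.0, 0.52, 0.854, 0.0]
wrist_force: [0.9, 1.3, -3.5]
finger_gap: 0.0518
grip_force: 42.8
```

Emit:
apply_moves([
  {"xyz":[30,10,0],"turn":[0,0,0],"grip":0.3},
  {"xyz":[60,20,0],"turn":[0,0,0],"grip":0.3},
  {"xyz":[90,30,0],"turn":[0,0,0],"grip":0.3},
  {"xyz":[120,40,0],"turn":[0,0,0],"grip":0.3},
  {"xyz":[150,50,0],"turn":[0,0,0],"grip":0.3},
  {"xyz":[180,59,0],"turn":[0,0,0],"grip":0.3},
  {"xyz":[205,67,0],"turn":[0,0,0],"grip":0.3},
  {"xyz":[225,73,0],"turn":[0,0,0],"grip":0.3},
  {"xyz":[240,77,0],"turn":[0,0,0],"grip":0.3},
  {"xyz":[250,80,0],"turn":[0,0,0],"grip":0.3},
  {"xyz":[250,80,0],"turn":[0,0,0],"grip":0.3},
  {"xyz":[250,80,0],"turn":[0,0,0],"grip":0.3},
])

```text
clock: 11.38
tcp_pos: [0.4923, 0.1793, 0.3694]
orientation: [0.0, 0.519, 0.855, -0.0]
wrist_force: [-0.7, -0.2, -3.4]
finger_gap: 0.0518
grip_force: 42.7
```

```bash
python3 - <<'E'
from h import *
s=env.get_state();print(s['tcp_pos'],s['finger_gap'],s['grip_force'])
to([(.487,.333,.365,2.05),(.487,.333,.29,2.05),(.487,.333,.269,2.05)])
c=cam('wrist');X=cloud(c)
# rack lip/leaf points in nominal rack frame
a=.478-np.pi/2;x=np.array([np.cos(a),np.sin(a)]);y=np.array([-np.sin(a),np.cos(a)])
rel=X[...,:2]-[.487,.333];rx=rel@x;ry=rel@y
for nm,lo,hi in(('liptop',.188,.2),('leaftop',.308,.318)):
    m=(X[...,2]>lo)&(X[...,2]<hi)&(abs(rx)<.08)&(abs(ry)<.14);q=np.c_[rx[m],ry[m]]
    print(nm,len(q),np.percentile(q,[2,50,98],0).round(3).tolist() if len(q) else '')
    for b in np.arange(-.12,.13,.03):
        k=abs(q[:,1]-b)<.01
        if k.sum()>5:print(' ',b.round(2),k.sum(),np.percentile(q[k,0],[3,50,97]).round(3))
E
```

```text
[0.49229426 0.17933954 0.369436  ] 0.051832527642648556 42.69958198070526
[138.7, 66.3, 4.3] [-0.001, 0.0, 0.001]
[138.8, 66.3, 79.3] [-0.001, 0.0, 0.001]
[138.8, 66.3, 100.3] [-0.001, 0.0, 0.001]
liptop 2183 [[-0.007, -0.08], [0.033, 0.021], [0.037, 0.095]]
  -0.09 63 [-0.007  0.013  0.035]
  -0.06 150 [0.033 0.035 0.037]
  -0.03 150 [0.033 0.035 0.037]
  0.0 149 [0.033 0.035 0.037]
  0.03 152 [0.033 0.035 0.037]
  0.06 152 [0.033 0.035 0.036]
  0.09 647 [-0.008  0.015  0.036]
leaftop 0
```

Emit:
apply_moves([
  {"xyz":[20,10,0],"turn":[0,0,0],"grip":0.3},
  {"xyz":[50,25,0],"turn":[0,0,0],"grip":0.3},
  {"xyz":[80,40,0],"turn":[0,0,0],"grip":0.3},
  {"xyz":[110,55,0],"turn":[0,0,0],"grip":0.3},
  {"xyz":[130,65,0],"turn":[0,0,0],"grip":0.3},
  {"xyz":[142,70,0],"turn":[0,0,0],"grip":0.3},
  {"xyz":[142,70,0],"turn":[0,0,0],"grip":0.3},
  {"xyz":[142,70,0],"turn":[0,0,0],"grip":0.3},
  {"xyz":[142,70,0],"turn":[0,0,0],"grip":0.3},
])

```text
clock: 12.18
tcp_pos: [0.4895, 0.3362, 0.3695]
orientation: [0.0, 0.52, 0.854, -0.0]
wrist_force: [-0.1, 0.2, -1.6]
finger_gap: 0.0521
grip_force: 42.8
```

```bash
python3 - <<'E'
from h import *
s=env.get_state();print(s['tcp_pos'],s['wrist_force'])
to([(.489,.3375,.285,2.05),(.489,.3375,.269,2.05)])
c=cam('wrist','w3.png');X=cloud(c)
a=.478-np.pi/2;x=np.array([np.cos(a),np.sin(a)]);y=np.array([-np.sin(a),np.cos(a)])
rel=X[...,:2]-[.489,.3375];rx=rel@x;ry=rel@y
m=(X[...,2]>.188)&(X[...,2]<.2)&(abs(rx)<.08)&(abs(ry)<.14)
for b in np.arange(-.12,.13,.03):
    k=m&(abs(ry-b)<.01)
    if k.sum()>5:print(' ',b.round(2),k.sum(),np.percentile(rx[k],[3,50,97]).round(3))
E
```

```text
[0.48949354 0.33623343 0.36945925] [-0.10288323  0.22315621 -1.55141836]
[1.4, 0.2, 84.5] [-0.001, 0.001, -0.002]
[1.4, 0.2, 100.5] [-0.001, 0.001, -0.002]
  -0.12 14 [-0.054 -0.054 -0.054]
  -0.09 416 [-0.054  0.009  0.038]
  -0.06 144 [-0.056  0.036  0.039]
  -0.03 24 [-0.056 -0.056 -0.056]
  0.0 24 [-0.056 -0.056 -0.056]
  0.03 25 [-0.056 -0.056 -0.056]
  0.06 156 [-0.056  0.036  0.039]
  0.09 446 [-0.055  0.012  0.038]
```

View pics/w3.png

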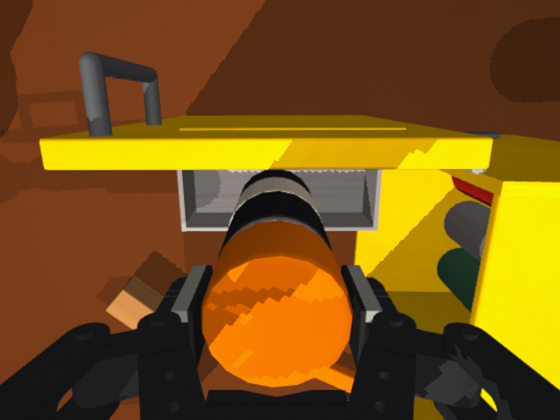

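Emit:
apply_moves([
  {"xyz":[0,0,15],"turn":[0,0,0],"grip":0.3},
  {"xyz":[0,0,35],"turn":[0,0,0],"grip":0.3},
  {"xyz":[0,0,55],"turn":[0,0,0],"grip":0.3},
  {"xyz":[0,0,70],"turn":[0,0,0],"grip":0.3},
  {"xyz":[0,0,82],"turn":[0,0,0],"grip":0.3},
  {"xyz":[0,0,88],"turn":[0,0,0],"grip":0.3},
  {"xyz":[0,0,92],"turn":[0,0,0],"grip":0.3},
  {"xyz":[0,0,95],"turn":[0,0,0],"grip":0.3},
  {"xyz":[0,0,97],"turn":[0,0,0],"grip":0.3},
  {"xyz":[0,0,97],"turn":[0,0,0],"grip":0.3},
  {"xyz":[0,0,97],"turn":[0,0,0],"grip":0.3},
])

```text
clock: 13.15
tcp_pos: [0.4894, 0.3377, 0.273]
orientation: [0.0, 0.519, 0.855, 0.0]
wrist_force: [-0.3, -0.3, -1.1]
finger_gap: 0.0519
grip_force: 42.9
```

Emit:
apply_moves([
  {"xyz":[0,0,1],"turn":[0,0,0],"grip":0.3},
  {"xyz":[0,0,2],"turn":[0,0,0],"grip":0.3},
  {"xyz":[0,0,2],"turn":[0,0,0],"grip":0.3},
])

```text
clock: 13.4
tcp_pos: [0.4891, 0.3377, 0.2704]
orientation: [0.0, 0.519, 0.855, 0.0]
wrist_force: [1.2, 0.6, -1.6]
finger_gap: 0.0518
grip_force: 42.9
```

Emit:
apply_moves([
  {"xyz":[0,0,1],"turn":[0,0,0],"grip":0.3},
  {"xyz":[0,0,1.5],"turn":[0,0,0],"grip":0.3},
  {"xyz":[0,0,2],"turn":[0,0,0],"grip":0.3},
  {"xyz":[0,0,2],"turn":[0,0,0],"grip":0.3},
])

```text
clock: 13.73
tcp_pos: [0.4891, 0.3377, 0.269]
orientation: [0.0, 0.519, 0.855, 0.0]
wrist_force: [-1.2, -0.5, 1.2]
finger_gap: 0.0518
grip_force: 43.3
```

Emit:
apply_moves([
  {"xyz":[0,0,0.5],"turn":[0,0,0],"grip":0.68},
  {"xyz":[0,0,0.5],"turn":[0,0,0],"grip":0.75},
  {"xyz":[0,0,0.5],"turn":[0,0,0],"grip":0.85},
  {"xyz":[0,0,0.5],"turn":[0,0,0],"grip":0.95},
  {"xyz":[0,0,0.5],"turn":[0,0,0],"grip":1},
  {"xyz":[0,0,0.5],"turn":[0,0,0],"grip":1},
  {"xyz":[0,0,0.5],"turn":[0,0,0],"grip":1},
  {"xyz":[0,0,-20],"turn":[0,0,0],"grip":1},
  {"xyz":[0,0,-50],"turn":[0,0,0],"grip":1},
  {"xyz":[0,0,-85],"turn":[0,0,0],"grip":1},
  {"xyz":[0,0,-110],"turn":[0,0,0],"grip":1},
  {"xyz":[0,0,-110],"turn":[0,0,0],"grip":1},
])

```text
clock: 14.73
tcp_pos: [0.4902, 0.3382, 0.3845]
orientation: [0.002, 0.519, 0.855, 0.004]
wrist_force: [-0.4, -0.3, 0.4]
finger_gap: 0.0853
grip_force: 0.0
```

```bash
python3 - <<'E'
from h import *
c=cam('wrist');X=cloud(c)
a=.478-np.pi/2;x=np.array([np.cos(a),np.sin(a)]);y=np.array([-np.sin(a),np.cos(a)])
m=(X[...,2]>.29)&(X[...,2]<.308)&(np.hypot(X[...,0]-.489,X[...,1]-.3375)<.045)&(c['color'][...,2]>150)&(c['color'][...,0]<80)
q=X[m];print(len(q),cv2.minEnclosingCircle(q[:,:2].astype(np.float32)),np.percentile(q[:,2],[5,50,95]))
rel=X[...,:2]-[.489,.3375];rx=rel@x;ry=rel@y
m=(X[...,2]>.188)&(X[...,2]<.2)&(rx>-.03)&(rx<.08)&(abs(ry)<.14)
print([ (round(b,2),np.median(rx[m&(abs(ry-b)<.01)]).round(4)) for b in(-.06,-.03,.03,.06)])
m=(X[...,2]>.296)&(X[...,2]<.307)&(c['color'].max(2)<130)&(rx<-.03)&(rx>-.16)
q=X[m];print('handle',len(q),q.min(0),q.max(0),q.mean(0))
s=env.get_state();print(s['tcp_pos'],door(-.056,-.218,1.55))
p=door(-.056,-.218,1.55);to([(*p,.378,2.05),(*p,.264,2.05)])
cv2.imwrite('pics/w4.png',c['color'])
E
```

```text
4863 ((0.48777589201927185, 0.34013065695762634), 0.026105457916855812) [0.30154408 0.30289552 0.30400698]
[(-0.06, np.float64(0.0368)), (-0.03, np.float64(0.037)), (0.03, np.float64(0.0368)), (0.06, np.float64(0.0364))]
handle 2544 [0.35352553 0.32880704 0.29600436] [0.63332496 0.44782188 0.30699086] [0.41810527 0.37486179 0.30085211]
[0.490157   0.33819692 0.38172736] [0.36076509 0.37104851]
[88.8, -99.7, 3.1] [0.006, 0.0, -0.0]
[88.8, -100.4, 117.1] [0.006, 0.0, -0.0]
```

View pics/w4.png

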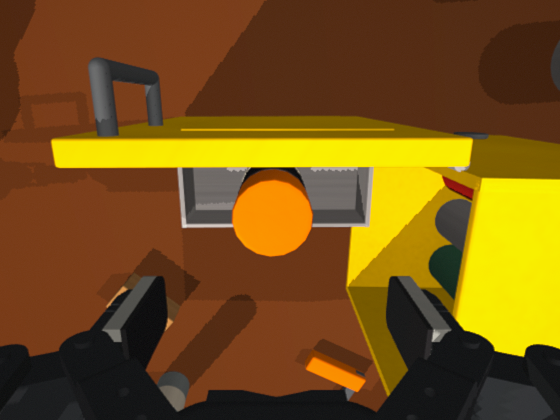

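Emit:
apply_moves([
  {"xyz":[20,-30,0],"turn":[0,0,0],"grip":1},
  {"xyz":[45,-60,0],"turn":[0,0,0],"grip":1},
  {"xyz":[70,-85,0],"turn":[0,0,0],"grip":1},
  {"xyz":[85,-100,0],"turn":[0,0,0],"grip":1},
  {"xyz":[85,-100,0],"turn":[0,0,0],"grip":1},
  {"xyz":[85,-100,0],"turn":[0,0,0],"grip":1},
  {"xyz":[85,-100,0],"turn":[0,0,0],"grip":1},
])

```text
clock: 15.37
tcp_pos: [0.3614, 0.3669, 0.3777]
orientation: [0.0, 0.519, 0.855, -0.0]
wrist_force: [0.4, 0.1, 0.4]
finger_gap: 0.0853
grip_force: 0.0
```

```bash
python3 - <<'E'
from h import *
c=cam('wrist');X=cloud(c)
a=.478-np.pi/2;x=np.array([np.cos(a),np.sin(a)]);y=np.array([-np.sin(a),np.cos(a)])
p=np.array([.361,.368]);rel=X[...,:2]-p;rx=rel@x;ry=rel@y
m=(X[...,2]>.292)&(X[...,2]<.304)&(c['color'].max(2)<140)&(abs(rx)<.05)&(abs(ry)<.03)
q=np.c_[rx,ry][m.ravel()] if 0 else np.c_[rx[m],ry[m],X[...,2][m]]
print(len(q),np.percentile(q,[1,50,99],0).round(4).tolist())
for b in np.arange(-.02,.04,.01):
    k=abs(q[:,0]-b)<.003
    if k.sum()>3: print(b.round(3),np.percentile(q[k,1],[3,50,97]).round(4))
s=env.get_state();print(s['tcp_pos'])
to([(*p,.335,2.05),(*p,.264,2.05)])
m=(X[...,2]>.309)&(X[...,2]<.317)&(rx<.12)&(rx>.0)&(abs(ry)<.3)&(c['color'][...,0]<110);l=cv2.fitLine(X[m][:,:2].astype(np.float32),cv2.DIST_L2,0,.01,.01).ravel();print(m.sum(),l,np.arctan2(l[1],l[0]))
E
```

```text
671 [[-0.0121, -0.0052, 0.2927], [0.0116, 0.0031, 0.3001], [0.0315, 0.0063, 0.3028]]
-0.01 [-0.0045  0.0011  0.006 ]
0.0 [-0.0052  0.0042  0.0061]
0.01 [-0.0046  0.0049  0.0062]
0.02 [-0.0046  0.0037  0.0063]
0.03 [-0.0046  0.0005  0.0063]
[0.36184169 0.36679115 0.37760138]
[1.5, -0.2, 42.6] [-0.001, 0.001, -0.001]
[1.5, -0.1, 113.6] [-0.001, 0.001, -0.001]
7561 [0.8863922  0.46293515 0.4449221  0.36807922] 0.48130372
```

Emit:
apply_moves([
  {"xyz":[7,0,20],"turn":[0,0,0],"grip":1},
  {"xyz":[7,0,43],"turn":[0,0,0],"grip":1},
  {"xyz":[7,0,65],"turn":[0,0,0],"grip":1},
  {"xyz":[7,0,85],"turn":[0,0,0],"grip":1},
  {"xyz":[7,0,103],"turn":[0,0,0],"grip":1},
  {"xyz":[7,0,113],"turn":[0,0,0],"grip":1},
  {"xyz":[7,0,113],"turn":[0,0,0],"grip":0},
  {"xyz":[7,0,113],"turn":[0,0,0],"grip":0},
  {"xyz":[7,0,113],"turn":[0,0,0],"grip":0},
  {"xyz":[7,0,113],"turn":[0,0,0],"grip":0},
  {"xyz":[7,0,113],"turn":[0,0,0],"grip":0},
  {"xyz":[7,0,113],"turn":[0,0,0],"grip":0},
], force=25)

```text
clock: 16.42
tcp_pos: [0.3583, 0.3735, 0.2663]
orientation: [0.0, 0.519, 0.855, 0.001]
wrist_force: [-1.7, -0.9, 3.1]
finger_gap: 0.012
grip_force: 4.5
```

Emit:
apply_moves([
  {"xyz":[0,0,0],"turn":[0,0,0],"grip":0},
  {"xyz":[0,0,0],"turn":[0,0,0],"grip":0},
])

```text
clock: 16.58
tcp_pos: [0.358, 0.3734, 0.2663]
orientation: [0.0, 0.519, 0.855, 0.001]
wrist_force: [-1.5, -0.0, 4.7]
finger_gap: 0.0115
grip_force: 25.1
```

```bash
python3 - <<'E'
from h import *
import h
h.HX=np.array([.579,.424])
s=env.get_state();print(s['tcp_pos'],s['finger_gap'],s['wrist_force'])
yaw=lambda t:YC-t+np.pi
def arc(t0,ds):
    st=(*door(-.056,-.218,t0),.26,yaw(t0))
    to([(*door(-.056,-.218,t0-d),.26,yaw(t0-d)) for d in np.cumsum(ds)],st);print()
arc(1.549,[.01,.02,.03,.04]+[.05]*8)
arc(1.049,[.05]*12)
E
```

```text
[0.35797211 0.37338014 0.26632024] 0.01154331484967902 [-1.47992948 -0.03237477  4.70953204]
[-2.2, -0.5, 0.0] [0.0, 0.0, -0.01]
[-6.6, -1.6, 0.0] [0.0, 0.0, -0.03]
[-13.2, -3.0, 0.0] [0.0, 0.0, -0.06]
[-22.0, -4.5, 0.0] [0.0, 0.0, -0.1]
[-33.2, -5.9, 0.0] [0.0, 0.0, -0.15]
[-44.4, -6.8, 0.0] [0.0, 0.0, -0.2]
[-55.7, -7.1, 0.0] [0.0, 0.0, -0.25]
[-66.9, -6.8, 0.0] [0.0, 0.0, -0.3]
[-78.1, -6.0, 0.0] [0.0, 0.0, -0.35]
[-89.3, -4.6, 0.0] [0.0, 0.0, -0.4]
[-100.4, -2.7, 0.0] [0.0, 0.0, -0.45]
[-111.4, -0.2, 0.0] [0.0, 0.0, -0.5]

[-11.0, -2.5, 0.0] [0.0, 0.0, -0.05]
[-22.0, -4.5, 0.0] [0.0, 0.0, -0.1]
[-33.2, -5.9, 0.0] [0.0, 0.0, -0.15]
[-44.4, -6.8, 0.0] [0.0, 0.0, -0.2]
[-55.7, -7.1, 0.0] [0.0, 0.0, -0.25]
[-66.9, -6.8, 0.0] [0.0, 0.0, -0.3]
[-78.1, -6.0, 0.0] [0.0, 0.0, -0.35]
[-89.3, -4.6, 0.0] [0.0, 0.0, -0.4]
[-100.4, -2.7, 0.0] [0.0, 0.0, -0.45]
[-111.4, -0.2, 0.0] [0.0, 0.0, -0.5]
[-122.2, 2.9, 0.0] [0.0, 0.0, -0.55]
[-132.9, 6.5, 0.0] [0.0, 0.0, -0.6]
```

Emit:
apply_moves([
  {"xyz":[-2.2,-0.5,0],"turn":[0,0,-0.01],"grip":0},
  {"xyz":[-6.6,-1.6,0],"turn":[0,0,-0.03],"grip":0},
  {"xyz":[-13.2,-3,0],"turn":[0,0,-0.06],"grip":0},
  {"xyz":[-22,-4.5,0],"turn":[0,0,-0.1],"grip":0},
  {"xyz":[-33.2,-5.9,0],"turn":[0,0,-0.15],"grip":0},
  {"xyz":[-44.4,-6.8,0],"turn":[0,0,-0.2],"grip":0},
  {"xyz":[-55.7,-7.1,0],"turn":[0,0,-0.25],"grip":0},
  {"xyz":[-66.9,-6.8,0],"turn":[0,0,-0.3],"grip":0},
  {"xyz":[-78.1,-6,0],"turn":[0,0,-0.35],"grip":0},
  {"xyz":[-89.3,-4.6,0],"turn":[0,0,-0.4],"grip":0},
  {"xyz":[-100.4,-2.7,0],"turn":[0,0,-0.45],"grip":0},
  {"xyz":[-111.4,-0.2,0],"turn":[0,0,-0.5],"grip":0},
])

```text
clock: 17.58
tcp_pos: [0.409, 0.2737, 0.2663]
orientation: [0.0, 0.29, 0.957, 0.0]
wrist_force: [-2.2, -0.3, 5.4]
finger_gap: 0.0114
grip_force: 25.1
```

Emit:
apply_moves([
  {"xyz":[-11,-2.5,0],"turn":[0,0,-0.05],"grip":0},
  {"xyz":[-22,-4.5,0],"turn":[0,0,-0.1],"grip":0},
  {"xyz":[-33.2,-5.9,0],"turn":[0,0,-0.15],"grip":0},
  {"xyz":[-44.4,-6.8,0],"turn":[0,0,-0.2],"grip":0},
  {"xyz":[-55.7,-7.1,0],"turn":[0,0,-0.25],"grip":0},
  {"xyz":[-66.9,-6.8,0],"turn":[0,0,-0.3],"grip":0},
  {"xyz":[-78.1,-6,0],"turn":[0,0,-0.35],"grip":0},
  {"xyz":[-89.3,-4.6,0],"turn":[0,0,-0.4],"grip":0},
  {"xyz":[-100.4,-2.7,0],"turn":[0,0,-0.45],"grip":0},
  {"xyz":[-111.4,-0.2,0],"turn":[0,0,-0.5],"grip":0},
  {"xyz":[-119.5,2,0],"turn":[0,0,-0.54],"grip":0},
  {"xyz":[-126,4,0],"turn":[0,0,-0.57],"grip":0},
])

```text
clock: 18.58
tcp_pos: [0.5167, 0.2061, 0.2663]
orientation: [0.001, 0.01, 1.0, -0.001]
wrist_force: [-1.7, -2.0, 6.6]
finger_gap: 0.0109
grip_force: 25.2
```

```bash
python3 - <<'E'
from h import *
import h
h.HX=np.array([.579,.424])
s=env.get_state();print(s['tcp_pos'],s['finger_gap'],s['wrist_force'],s['qvel'].round(3))
p=s['tcp_pos'][:2]-h.HX
q=np.array([-.056,-.218]);print('theta by tcp',YC-(np.arctan2(p[1],p[0])-np.arctan2(q[1],q[0])),np.hypot(*p),np.hypot(*q))
yaw=lambda t:YC-t+np.pi
def arc(t0,ds):
    st=(*door(-.056,-.218,t0),.26,yaw(t0))
    to([(*door(-.056,-.218,t0-d),.26,yaw(t0-d)) for d in np.cumsum(ds)],st)
arc(.479,[.02]+[.04]*9+[.03,.02])
E
```

```text
[0.51671336 0.20611281 0.26631505] 0.010881084809858865 [-1.69643052 -2.04771027  6.57226167] [-0.069  0.123  0.165  0.043  0.005 -0.416]
theta by tcp 0.48599623676259135 0.22661521263744244 0.22507776433935006
[-4.4, -1.1, 0.0] [0.0, 0.0, -0.02]
[-13.2, -3.0, 0.0] [0.0, 0.0, -0.06]
[-22.0, -4.5, 0.0] [0.0, 0.0, -0.1]
[-31.0, -5.7, 0.0] [0.0, 0.0, -0.14]
[-39.9, -6.5, 0.0] [0.0, 0.0, -0.18]
[-48.9, -7.0, 0.0] [0.0, 0.0, -0.22]
[-57.9, -7.1, 0.0] [0.0, 0.0, -0.26]
[-66.9, -6.8, 0.0] [0.0, 0.0, -0.3]
[-75.9, -6.2, 0.0] [0.0, 0.0, -0.34]
[-84.9, -5.2, 0.0] [0.0, 0.0, -0.38]
[-91.5, -4.3, 0.0] [0.0, 0.0, -0.41]
[-96.0, -3.5, 0.0] [0.0, 0.0, -0.43]
```

Emit:
apply_moves([
  {"xyz":[-4.4,-1.1,0],"turn":[0,0,-0.02],"grip":0},
  {"xyz":[-13.2,-3,0],"turn":[0,0,-0.06],"grip":0},
  {"xyz":[-22,-4.5,0],"turn":[0,0,-0.1],"grip":0},
  {"xyz":[-31,-5.7,0],"turn":[0,0,-0.14],"grip":0},
  {"xyz":[-39.9,-6.5,0],"turn":[0,0,-0.18],"grip":0},
  {"xyz":[-48.9,-7,0],"turn":[0,0,-0.22],"grip":0},
  {"xyz":[-57.9,-7.1,0],"turn":[0,0,-0.26],"grip":0},
  {"xyz":[-66.9,-6.8,0],"turn":[0,0,-0.3],"grip":0},
  {"xyz":[-75.9,-6.2,0],"turn":[0,0,-0.34],"grip":0},
  {"xyz":[-84.9,-5.2,0],"turn":[0,0,-0.38],"grip":0},
  {"xyz":[-91.5,-4.3,0],"turn":[0,0,-0.41],"grip":0},
  {"xyz":[-96,-3.5,0],"turn":[0,0,-0.43],"grip":0},
])

```text
clock: 19.58
tcp_pos: [0.6132, 0.2005, 0.2664]
orientation: [0.001, -0.203, 0.979, -0.001]
wrist_force: [-0.6, -3.6, 6.2]
finger_gap: 0.0112
grip_force: 25.2
```

Emit:
apply_moves([
  {"xyz":[-3,0.5,0],"turn":[0,0,-0.01],"grip":0},
  {"xyz":[-6,1,0],"turn":[0,0,-0.025],"grip":0},
  {"xyz":[-8,1.5,0],"turn":[0,0,-0.035],"grip":0},
  {"xyz":[-10,2,0],"turn":[0,0,-0.045],"grip":0},
  {"xyz":[-10,2,0],"turn":[0,0,-0.045],"grip":0},
])

```text
clock: 20.0
tcp_pos: [0.6226, 0.2022, 0.2664]
orientation: [0.001, -0.223, 0.975, -0.005]
wrist_force: [4.0, -16.3, 5.5]
finger_gap: 0.0111
grip_force: 26.4
```

```bash
python3 - <<'E'
from h import *
import h
h.HX=np.array([.579,.424])
s=env.get_state();print(s['tcp_pos'],s['finger_gap'],s['wrist_force'])
p=s['tcp_pos'][:2]-h.HX
q=np.array([-.056,-.218]);print('theta by tcp',YC-(np.arctan2(p[1],p[0])-np.arctan2(q[1],q[0])),np.hypot(*p),np.hypot(*q))
E
```

```text
[0.62259481 0.20215932 0.26639059] 0.011144257054847369 [  4.01610677 -16.33212677   5.5217252 ]
theta by tcp 0.013514472580672121 0.22608360546678943 0.22507776433935006
```

Emit:
apply_moves([
  {"xyz":[-1.5,-1,0],"turn":[0,0,0],"grip":0},
  {"xyz":[-3,-2,0],"turn":[0,0,-0.005],"grip":0},
  {"xyz":[-4,-2,0],"turn":[0,0,-0.01],"grip":0},
  {"xyz":[-5,-2,0],"turn":[0,0,-0.01],"grip":0},
  {"xyz":[-5,-2,0],"turn":[0,0,-0.01],"grip":0},
])

```text
clock: 20.42
tcp_pos: [0.6228, 0.2022, 0.2663]
orientation: [-0.004, -0.228, 0.974, -0.004]
wrist_force: [-11.5, -18.8, 9.3]
finger_gap: 0.0114
grip_force: 26.4
```

Emit:
apply_moves([
  {"xyz":[2,-1,0],"turn":[0,0,0],"grip":0},
  {"xyz":[4,-1,0],"turn":[0,0,0],"grip":0.2},
  {"xyz":[4,-1,0],"turn":[0,0,0],"grip":0.5},
  {"xyz":[4,-1,0],"turn":[0,0,0],"grip":0.7},
  {"xyz":[4,-1,0],"turn":[0,0,0],"grip":0.7},
  {"xyz":[4,-1,0],"turn":[0,0,0],"grip":0.7},
  {"xyz":[4,-1,-25],"turn":[0,0,0],"grip":0.7},
  {"xyz":[4,-1,-55],"turn":[0,0,0],"grip":0.7},
  {"xyz":[4,-1,-90],"turn":[0,0,0],"grip":0.7},
  {"xyz":[40,-1,-125],"turn":[0,0,0],"grip":0.7},
  {"xyz":[80,-1,-125],"turn":[0,0,0],"grip":0.7},
  {"xyz":[120,-1,-125],"turn":[0,0,0],"grip":0.7},
])

```text
clock: 21.42
tcp_pos: [0.5225, 0.155, 0.3918]
orientation: [0.002, -0.23, 0.973, -0.0]
wrist_force: [0.6, -0.9, 0.7]
finger_gap: 0.0595
grip_force: 0.0
```

Emit:
apply_moves([
  {"xyz":[40,-40,0],"turn":[0,0,0],"grip":0.7},
  {"xyz":[50,-80,0],"turn":[0,0,0],"grip":0.7},
  {"xyz":[50,-120,0],"turn":[0,0,0],"grip":0.7},
  {"xyz":[50,-150,0],"turn":[0,0,0],"grip":0.7},
  {"xyz":[50,-150,0],"turn":[0,0,0],"grip":0.7},
  {"xyz":[50,-150,0],"turn":[0,0,0],"grip":0.7},
  {"xyz":[50,-150,0],"turn":[0,0,0],"grip":0.7},
])

```text
clock: 22.0
tcp_pos: [0.5438, -0.0016, 0.3901]
orientation: [-0.0, -0.229, 0.973, 0.0]
wrist_force: [-1.7, -0.5, -1.2]
finger_gap: 0.0595
grip_force: 0.0
```

```bash
python3 - <<'E'
from h import *
c=cam('side');X=cloud(c);b=c['color']
def fit(poly):
    m=np.zeros(c['z_map'].shape,np.uint8);cv2.fillPoly(m,[np.array(poly)],1)
    q=X[(m>0)&(c['z_map']>0)][:,:2].astype(np.float32)
    vx,vy,x,y=cv2.fitLine(q,cv2.DIST_HUBER,0,.005,.01).ravel();return len(q),np.degrees(np.arctan2(vy,vx)),x,y
print('door',fit([(270,105),(284,112),(298,125),(298,183),(284,170),(270,156)]),'side',fit([(309,122),(350,106),(345,170),(306,185)]))
s=cam('scene');Y=cloud(s)
q=Y[(Y[...,2]>.31)&(Y[...,2]<.3165)&(Y[...,0]>.5)&(Y[...,0]<.95)&(Y[...,1]>.15)&(Y[...,1]<.6)]
print(env.get_state()['tcp_pos'],env.get_state()['wrist_force'])
cv2.imwrite('pics/f.png',np.hstack([cv2.resize(b[60:210,240:380],(400,428)),cv2.resize(s['color'][220:390,320:470],(400,428))]))
E
```

```text
door (1656, np.float32(81.86614), np.float32(0.6068854), np.float32(0.22350197)) side (2574, np.float32(26.163748), np.float32(0.76399773), np.float32(0.24318436))
[ 0.5435513  -0.0006204   0.39053183] [0.44147544 0.07951271 0.96875255]
```

View pics/f.png

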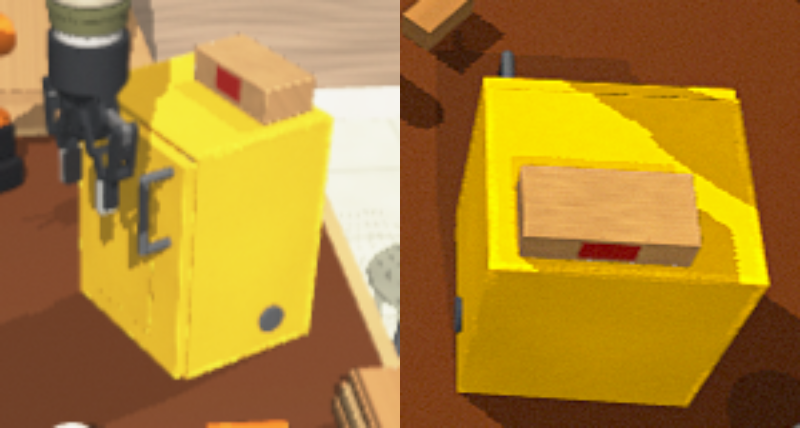

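```bash
python3 - <<'E'
from h import *
c=dict(np.load('/tmp/side.npz'));X=cloud(c)
def fit(poly):
    m=np.zeros(c['z_map'].shape,np.uint8);cv2.fillPoly(m,[np.array(poly)],1)
    q=X[(m>0)&(c['z_map']>0)][:,:2].astype(np.float32)
    vx,vy,x,y=cv2.fitLine(q,cv2.DIST_HUBER,0,.005,.01).ravel();return len(q),np.degrees(np.arctan2(vy,vx)),x,y
print(fit([(271,142),(286,150),(299,152),(301,184),(271,158)]))
E
```

```text
(691, np.float32(-63.264267), np.float32(0.62420005), np.float32(0.28388068))
```

```bash
python3 -c "
from h import *
print(ticket.hand_in())"
```

```text
the job is handed in; nothing more can be done
None
```

The lacquer can went upright into the upper door rack and was standing there when I released it. The door is shut as far as the last camera reading shows (within about 0.01 rad). I handed the job in at about 22 s; the hand-in gave no verdict, and I did not re-check the can after closing the door or measure the other items for movement.

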